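Rake the heaped stones even in a landscape tray

ROBOT

A 6-joint arm with a two-finger parallel gripper is mounted at the origin on a cart in front of the work surface, level with it; the furniture and walls round the work are solid. World frame = base frame: x ahead of the robot, y to its left, z up, the work surface at z = 0. Lengths are in m, angles in rad, forces in N, time in s.
With the tool pointing down it reaches from about 0.3 to 0.775 m from the base axis. Payload 14.6 kg.
Tool frame: the origin (TCP) lies midway between the tips of the shut fingers; the grasp point (between the pads) lies 19 mm behind it; z points along the fingers, x is the direction in which the jaws open and shut, and the axes are right-handed (so a half turn about z gives the same grasp; the last joint's range is limited). The gripper opens to 85 mm and grips with 20 to 120 N. Pads are 22 mm wide; open, the fingers measure 114 mm over their backs; the gripper's body (76 mm by 85 mm) begins 54 mm behind the grasp point. The pads swing forward as they close: fully open they stand 13 mm farther back than shut.
Start: joints at [-1.41, 0.3, 1.521, -0, 1.321, -0.067], TCP at [0.124, -0.536, 0.231] pointing down, gripper open.
Joint ranges: [-3.03, 3.03], [-0.79, 2.21], [0.23, 2.52], [-1.04, 4.18], [0, 3.07], [-2.55, 2.55]. Speed limits (rad/s): [2.22, 2.22, 2.57, 3.14, 3.14, 3.14].

INTERFACE

Orientations are given as a unit quaternion [w, x, y, z].
In Python, from bench import bot gives the robot as it stands.
- The arm moves only by the shell command python3 -m crank 'ROWS' [FORCE]. ROWS is JSON, a list of rows, each a list of 7 numbers: the turn, a rotation vector about the world's x, y, z in degrees, then the shift along the world's x, y, z in m, then the closure, from -1 (fully open) to 1 (shut), so that 0 is half open. In form: [[rx, ry, rz, tx, ty, tz, jaw], ...]. A call has 1 to 20 rows; each row is the pose to reach, as a shift and turn from the pose commanded when the call began; what a row does not reach only later rows make up. A row lasts 1/8 s, in which the tool goes at most 62.5 mm and 10.7 degrees, less where a joint would pass 70% of its speed; a pose out of reach is approached as far as the arm can. A call with a gripper value outside its range is refused whole. The fingers move at their own pace and stop on an object; FORCE is the grip in N (left out, the last holds). Time passes only in rows, so rows that repeat a pose let the fingers close. It gives the time, the measured TCP pose, the force and the opening at its end, in the units of the state.
- bot.state(): the state, without advancing time (a new reading comes with each control period).
- bot.get_image(name): name is "side" or "top"; returns the picture (420x560x3 uint8, red, green, blue); there is no depth.
- bot.camera_params(name): a dict with "camera_matrix" (3x3 intrinsics, pixels), "k1" (the pictures are not rectified: a ray, as slopes to the right and down, at radius r is drawn at 1 + k1 r^2 times it, then the intrinsics apply), "rvec" (rotation vector, rad) and "tvec" (3), from world to camera coordinates, as OpenCV has them. Camera axes: x right, y down, z forward; pixel columns grow to the right and rows downward; lengths in m; the calibration is good to about 2 mm. A picture is of the moment at which its call begins. camera_params takes no time and is no camera call.
- bot.sign_off(): hands the job in, once; it reports no verdict.
The state is a dict: "t": time; "q": joint angles; "joint_vel": joint speeds; "joint_efforts": joint torques, N m; "tool_pos": TCP position; "tool_rot": TCP orientation; "force": force on the tool from outside, world axes, zero at the start; "wrist_torque": the same for the moment, N m; "opening": finger opening in m.
Only numpy, scipy, OpenCV 4.12 (cv2) and the standard library are available. Lean on these libraries where they do the work, as an engineer would, in place of code of your own. Each camera call takes 0.05 s, during which the arm holds its last target.

TASK

Pick up the small rake and, with its tines and never your fingers, rake the heap of stones out over the bed of the tray into one even layer: every stone down on the bed, none on another, two in each of the three marked thirds. As you draw the bottom stones out of the heap's third, let the tine tips run lightly on the bed, feeling for it: in touch, but not dug in, and without shoving the tray along. Then lay the rake down on the bench clear of the tray, and leave the other things alone.

Things in the scene. Friction and masses are not known exactly. Their poses are not given: they have to be found in the camera images.
- tray: Loose shallow plywood landscape tray, 1.4 kg, 350 x 166 mm outside, 38 mm high; it slides on the bench if shoved. Brown bed inside 330 x 146 mm, floor 8 mm thick; walls 10 mm thick rise 30 mm above the bed. Origin: centre of its underside; x = long axis, z up. The stones start heaped in the -x third; the middle and +x thirds start empty
- bed (a point): centre of the bed's upper surface in the tray; axes as the tray's. Two pale lines across the bed (dark ticks on the rims) at x = -55 and x = +55 mm divide it into three equal thirds
- rake: Small hand rake, 0.14 kg, lying on the bench tines down on tine tips and handle end. x runs from the head along the handle, y along the head bar, z up as it lies; origin: on the bench under the tine tips. Head bar 116 mm long, 16 x 14 mm; five round steel tines 8 mm thick, 26 mm apart, reaching 52 mm from the bar's centre line. Wooden handle 185 mm long, 16 mm wide, 24 mm deep, flat sides
- rake_head (a point): centre of the rake's head bar; axes as the rake's. As it lies the tines lean: they point from the bar to the tips along (-0.57, 0, -0.82) in the rake's frame. Raising the handle end by 35 degrees about y stands the tines upright; the handle then rises 25 degrees from the head
- rake_tip (a point): tip of the rake's middle tine, 52 mm from the bar's centre; axes as the rake's
- rake_grip (a point): middle of the handle's section, 62 mm along it from the head bar; well gripped here across the 16 mm width (along y). 33 mm above the bench as it lies; the handle slopes down 10 degrees to its free end; axes as the rake's
- rake_end (a point): middle of the handle's free end
- stone1: Grey faceted model-landscape stone, rigid, about 60 x 42 x 34 mm, 35 to 70 g, flat above and below; origin: centre of its underside as it starts; x along its 60 mm length, y along its 42 mm width, z its 34 mm height. Starts in the bottom layer on the bed, in the row nearest the end wall
- stone1_mid (a point): middle of stone1
- stone2: Grey faceted model-landscape stone, rigid, about 60 x 42 x 34 mm, 35 to 70 g, flat above and below; origin: centre of its underside as it starts; x along its 60 mm length, y along its 42 mm width, z its 34 mm height. Starts in the bottom layer on the bed, in the row nearest the end wall
- stone2_mid (a point): middle of stone2
- stone3: Grey faceted model-landscape stone, rigid, about 60 x 42 x 34 mm, 35 to 70 g, flat above and below; origin: centre of its underside as it starts; x along its 60 mm length, y along its 42 mm width, z its 34 mm height. Starts in the bottom layer on the bed, in the row nearest the open bed
- stone3_mid (a point): middle of stone3
- stone4: Grey faceted model-landscape stone, rigid, about 60 x 42 x 34 mm, 35 to 70 g, flat above and below; origin: centre of its underside as it starts; x along its 60 mm length, y along its 42 mm width, z its 34 mm height. Starts in the bottom layer on the bed, in the row nearest the open bed
- stone4_mid (a point): middle of stone4
- stone5: Grey faceted model-landscape stone, rigid, about 60 x 42 x 34 mm, 35 to 70 g, flat above and below; origin: centre of its underside as it starts; x along its 60 mm length, y along its 42 mm width, z its 34 mm height. Starts in the upper layer, lying across the seam between the two bottom rows
- stone5_mid (a point): middle of stone5
- stone6: Grey faceted model-landscape stone, rigid, about 60 x 42 x 34 mm, 35 to 70 g, flat above and below; origin: centre of its underside as it starts; x along its 60 mm length, y along its 42 mm width, z its 34 mm height. Starts in the upper layer, lying across the seam between the two bottom rows
- stone6_mid (a point): middle of stone6
- jar_white: white-lidded paint jar, 49 mm wide, 52 mm high, a loose bystander; origin: centre of its underside
- masking_tape: roll of masking tape, 98 mm wide, 25 mm high, a loose bystander; origin: centre of its underside
- flock_jar: dark-lidded spice jar with a green label, 44 mm wide, 105 mm high, a loose bystander; origin: centre of its underside
Mind the look-alikes: they are no part of the job. Leave any orange or pink look-alike of the stone4 alone.

How it is judged:
On the way, in this order (a step that is already met when the one before it is completed fails the run):
1. the rake is drawn along in the heap's third with its tine tips lightly touching the bed (contact force between rake and tray above 0.3 N and linear speed of rake above 0.01 m/s and x of rake_tip in the frame of tray between -0.165 and -0.055 m and y of rake_tip in the frame of tray between -0.073 and 0.073 m and z of rake_tip in the frame of tray below 0.014 m), for 0.2 s.
2. the stones lie in one layer, two in each third of the bed (z of each of stone1_mid, stone2_mid, stone3_mid, stone4_mid, stone5_mid, stone6_mid in the frame of tray below 0.042 m and y of stone1_mid in the frame of tray between -0.073 and 0.073 m and x of stone1_mid in the frame of tray between -0.165 and 0.165 m and y of stone2_mid in the frame of tray between -0.073 and 0.073 m and x of stone2_mid in the frame of tray between -0.165 and 0.165 m and y of stone3_mid in the frame of tray between -0.073 and 0.073 m and x of stone3_mid in the frame of tray between -0.165 and 0.165 m and y of stone4_mid in the frame of tray between -0.073 and 0.073 m and x of stone4_mid in the frame of tray between -0.165 and 0.165 m and y of stone5_mid in the frame of tray between -0.073 and 0.073 m and x of stone5_mid in the frame of tray between -0.165 and 0.165 m and y of stone6_mid in the frame of tray between -0.073 and 0.073 m and x of stone6_mid in the frame of tray between -0.165 and 0.165 m and (x of each of stone1_mid, stone2_mid in the frame of tray below -0.055 m or x of each of stone1_mid, stone3_mid in the frame of tray below -0.055 m or x of each of stone1_mid, stone4_mid in the frame of tray below -0.055 m or x of each of stone1_mid, stone5_mid in the frame of tray below -0.055 m or x of each of stone1_mid, stone6_mid in the frame of tray below -0.055 m or x of each of stone2_mid, stone3_mid in the frame of tray below -0.055 m or x of each of stone2_mid, stone4_mid in the frame of tray below -0.055 m or x of each of stone2_mid, stone5_mid in the frame of tray below -0.055 m or x of each of stone2_mid, stone6_mid in the frame of tray below -0.055 m or x of each of stone3_mid, stone4_mid in the frame of tray below -0.055 m or x of each of stone3_mid, stone5_mid in the frame of tray below -0.055 m or x of each of stone3_mid, stone6_mid in the frame of tray below -0.055 m or x of each of stone4_mid, stone5_mid in the frame of tray below -0.055 m or x of each of stone4_mid, stone6_mid in the frame of tray below -0.055 m or x of each of stone5_mid, stone6_mid in the frame of tray below -0.055 m) and ((x of stone1_mid in the frame of tray between -0.055 and 0.055 m and x of stone2_mid in the frame of tray between -0.055 and 0.055 m) or (x of stone1_mid in the frame of tray between -0.055 and 0.055 m and x of stone3_mid in the frame of tray between -0.055 and 0.055 m) or (x of stone1_mid in the frame of tray between -0.055 and 0.055 m and x of stone4_mid in the frame of tray between -0.055 and 0.055 m) or (x of stone1_mid in the frame of tray between -0.055 and 0.055 m and x of stone5_mid in the frame of tray between -0.055 and 0.055 m) or (x of stone1_mid in the frame of tray between -0.055 and 0.055 m and x of stone6_mid in the frame of tray between -0.055 and 0.055 m) or (x of stone2_mid in the frame of tray between -0.055 and 0.055 m and x of stone3_mid in the frame of tray between -0.055 and 0.055 m) or (x of stone2_mid in the frame of tray between -0.055 and 0.055 m and x of stone4_mid in the frame of tray between -0.055 and 0.055 m) or (x of stone2_mid in the frame of tray between -0.055 and 0.055 m and x of stone5_mid in the frame of tray between -0.055 and 0.055 m) or (x of stone2_mid in the frame of tray between -0.055 and 0.055 m and x of stone6_mid in the frame of tray between -0.055 and 0.055 m) or (x of stone3_mid in the frame of tray between -0.055 and 0.055 m and x of stone4_mid in the frame of tray between -0.055 and 0.055 m) or (x of stone3_mid in the frame of tray between -0.055 and 0.055 m and x of stone5_mid in the frame of tray between -0.055 and 0.055 m) or (x of stone3_mid in the frame of tray between -0.055 and 0.055 m and x of stone6_mid in the frame of tray between -0.055 and 0.055 m) or (x of stone4_mid in the frame of tray between -0.055 and 0.055 m and x of stone5_mid in the frame of tray between -0.055 and 0.055 m) or (x of stone4_mid in the frame of tray between -0.055 and 0.055 m and x of stone6_mid in the frame of tray between -0.055 and 0.055 m) or (x of stone5_mid in the frame of tray between -0.055 and 0.055 m and x of stone6_mid in the frame of tray between -0.055 and 0.055 m)) and (x of each of stone1_mid, stone2_mid in the frame of tray above 0.055 m or x of each of stone1_mid, stone3_mid in the frame of tray above 0.055 m or x of each of stone1_mid, stone4_mid in the frame of tray above 0.055 m or x of each of stone1_mid, stone5_mid in the frame of tray above 0.055 m or x of each of stone1_mid, stone6_mid in the frame of tray above 0.055 m or x of each of stone2_mid, stone3_mid in the frame of tray above 0.055 m or x of each of stone2_mid, stone4_mid in the frame of tray above 0.055 m or x of each of stone2_mid, stone5_mid in the frame of tray above 0.055 m or x of each of stone2_mid, stone6_mid in the frame of tray above 0.055 m or x of each of stone3_mid, stone4_mid in the frame of tray above 0.055 m or x of each of stone3_mid, stone5_mid in the frame of tray above 0.055 m or x of each of stone3_mid, stone6_mid in the frame of tray above 0.055 m or x of each of stone4_mid, stone5_mid in the frame of tray above 0.055 m or x of each of stone4_mid, stone6_mid in the frame of tray above 0.055 m or x of each of stone5_mid, stone6_mid in the frame of tray above 0.055 m)), for 0.2 s.
At the end, for the whole second after the job is handed in: Every stone's middle is inside the bed and under 42 mm above the tray's underside (down on the bed, on any face), exactly two middles in each third; the rake lies on the bench (tine tip under 30 mm, handle end under 40 mm high), touching neither tray nor stones; all at rest (all of step 2 and linear speed of each of stone1, stone2, stone3, stone4, stone5, stone6, rake below 0.02 m/s and height (world z) of rake_tip below 0.03 m and height (world z) of rake_end below 0.04 m and contact force between rake and tray below 0.05 N and contact force between rake and stone1 below 0.05 N and contact force between rake and stone2 below 0.05 N and contact force between rake and stone3 below 0.05 N and contact force between rake and stone4 below 0.05 N and contact force between rake and stone5 below 0.05 N and contact force between rake and stone6 below 0.05 N).
It fails at once if the tray is shoved more than 30 mm (distance of tray from where it was at the start of the episode above 0.03 m).
It fails at once if the rake is pressed on the tray with more than 40 N (contact force between rake and tray above 40 N).
It fails at once if a stone is moved with the fingers or arm instead of the rake (contact force between any of the fingers, the arm and stone1 above 1 N or contact force between any of the fingers, the arm and stone2 above 1 N or contact force between any of the fingers, the arm and stone3 above 1 N or contact force between any of the fingers, the arm and stone4 above 1 N or contact force between any of the fingers, the arm and stone5 above 1 N or contact force between any of the fingers, the arm and stone6 above 1 N).
It fails at once if a bystander is moved more than 40 mm (distance of any of jar_white, masking_tape, flock_jar from where it was at the start of the episode above 0.04 m).
It also fails if it takes over 67 s, if anything falls off the work surface, if the arm or the gripper's body presses on something with over 40 N, if the wrist force passes 120 N, or if a joint passes its speed limit or range.

## Working session

There is one attempt and no reset: what is moved stays moved. The work goes in short steps, Python scripts to look and compute and a shell command to move; the robot and the scene stay as the last step left them, time stands still between calls to the robot, and variables do not carry over. Pictures are saved under pics/ and viewed, and the job is handed in when it is done.

```bash
ls; mkdir -p pics
python3 - <<'E'
from bench import bot
import cv2
for n in("top","side"):
    im=bot.get_image(n); cv2.imwrite(f"pics/{n}0.png",im[:,:,::-1]); print(bot.camera_params(n))
print(bot.state())
E
```

```text
pics
{'camera_matrix': array([[451.32914241,   0.        , 277.47806909],
       [  0.        , 451.32914241, 212.21215381],
       [  0.        ,   0.        ,   1.        ]]), 'k1': -0.07348889704134158, 'rvec': array([ 2.12832197, -2.16502684,  0.15718117]), 'tvec': array([-0.06959092,  0.58771882,  1.6114983 ])}
{'camera_matrix': array([[487.87584052,   0.        , 274.85673252],
       [  0.        , 487.87584052, 210.32552042],
       [  0.        ,   0.        ,   1.        ]]), 'k1': -0.01397739951251991, 'rvec': array([ 0.12734799, -2.5980421 ,  1.60859155]), 'tvec': array([0.59691157, 0.10471917, 1.27756495])}
{'t': 0.1, 'q': array([-1.40958448e+00,  3.00420810e-01,  1.52150647e+00,  2.61686101e-05,
        1.32069010e+00, -6.66039936e-02]), 'joint_vel': array([-0.0005817 , -0.00192377, -0.00241133,  0.00029543,  0.00127127,
       -0.00064375]), 'joint_efforts': array([ 2.23309507e-04, -5.44376779e+01, -3.62368977e+01, -1.34014203e-04,
        3.02203822e-03,  1.89130695e-06]), 'tool_pos': array([ 0.12418633, -0.53558955,  0.23078046]), 'tool_rot': array([-3.54136061e-04,  7.82893253e-01, -6.22155842e-01, -3.70493476e-04]), 'force': array([ 0.04338909,  0.05136398, -0.08208407]), 'wrist_torque': array([ 0.03239018, -0.00620614,  0.01985911]), 'opening': 0.08537670991762672}
```

View pics/top0.png

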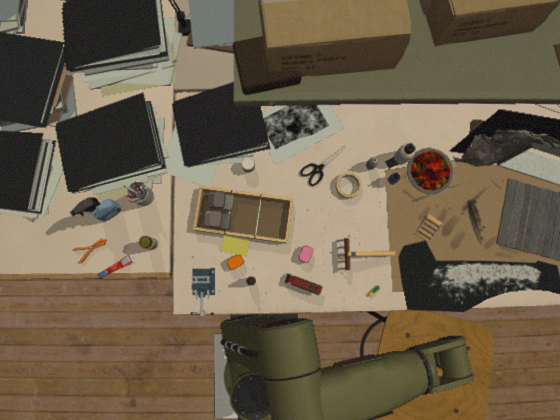

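View pics/side0.png

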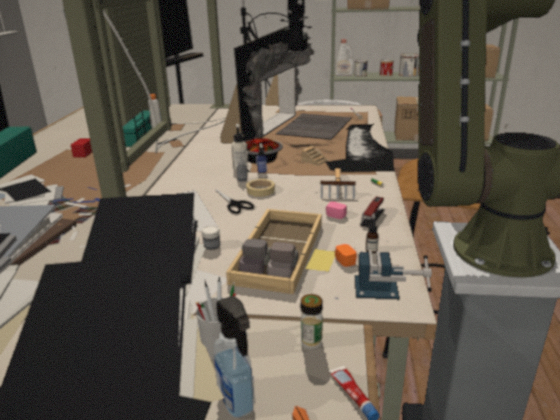

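```bash
cat > h.py <<'E'
import numpy as np, cv2, sys
from bench import bot
from scipy.spatial.transform import Rotation as R
def cam(n):
    p=bot.camera_params(n); Rm=cv2.Rodrigues(np.array(p['rvec']))[0]
    return p['camera_matrix'],np.array([p['k1'],0,0,0,0.]),Rm,np.array(p['tvec']).reshape(3),np.array(p['rvec'])
def proj(n,P):
    K,d,Rm,t,rv=cam(n); return cv2.projectPoints(np.array(P,float).reshape(-1,1,3),rv,t,K,d)[0].reshape(-1,2)
def back(n,uv,z):
    K,d,Rm,t,rv=cam(n); u=cv2.undistortPoints(np.array(uv,float).reshape(-1,1,2),K,d).reshape(-1,2)
    o=-Rm.T@t; dirs=np.c_[u,np.ones(len(u))]@Rm
    return o+dirs*((z-o[2])/dirs[:,2])[:,None]
def crop(n,x0,y0,x1,y1,s,name,im=None):
    im=bot.get_image(n) if im is None else im
    c=cv2.resize(im[y0:y1,x0:x1,::-1],None,fx=s,fy=s,interpolation=cv2.INTER_CUBIC)
    cv2.imwrite(name,c); return im
E
python3 - <<'E'
from h import *
im=cv2.imread("pics/top0.png")[:,:,::-1]
crop("top",180,170,310,260,6,"pics/c1.png",im)
crop("top",320,220,410,285,8,"pics/c2.png",im)
im=cv2.imread("pics/side0.png")[:,:,::-1]
crop("side",220,200,340,300,6,"pics/c3.png",im)
crop("side",310,160,410,235,7,"pics/c4.png",im)
for n in("top","side"):
  K,d,Rm,t,rv=cam(n); print(-Rm.T@t)
E
```

```text
[ 0.34756095 -0.07553544  1.67948768]
[0.44951482 1.15696871 0.67734893]
```

View pics/c1.png

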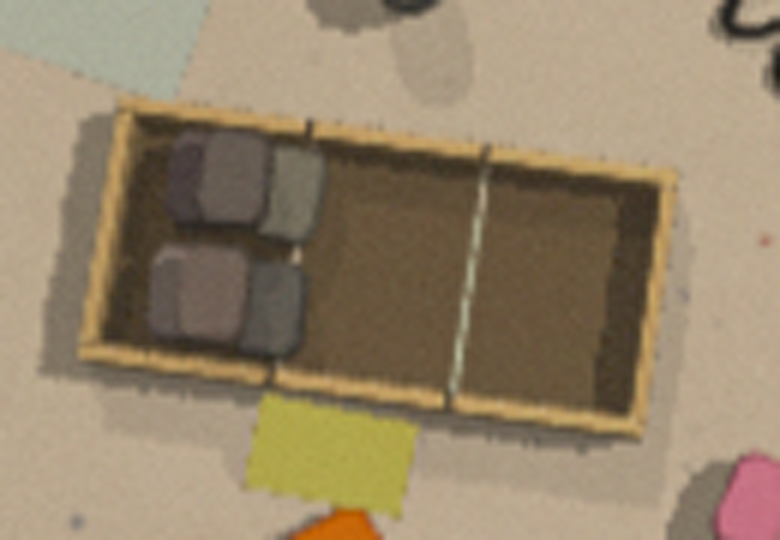

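View pics/c2.png

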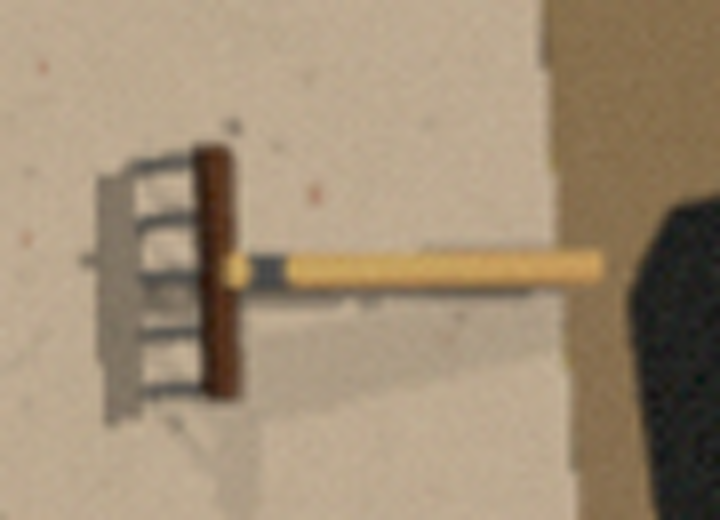

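View pics/c3.png

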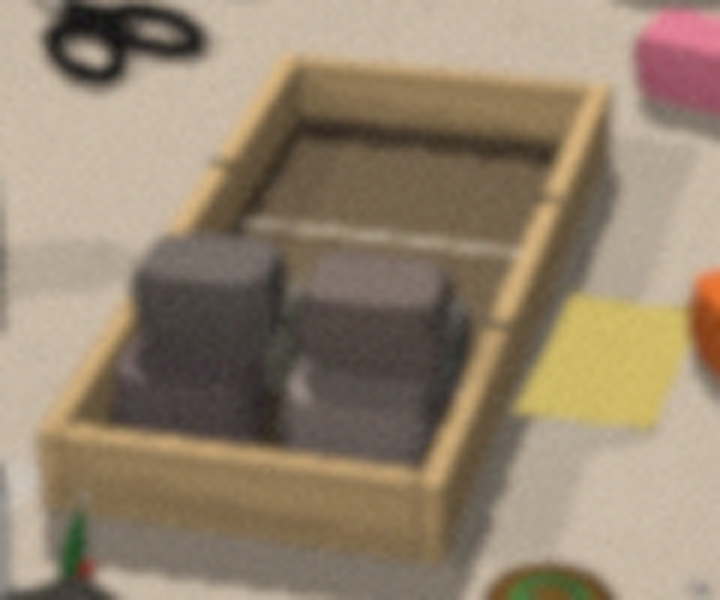

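View pics/c4.png

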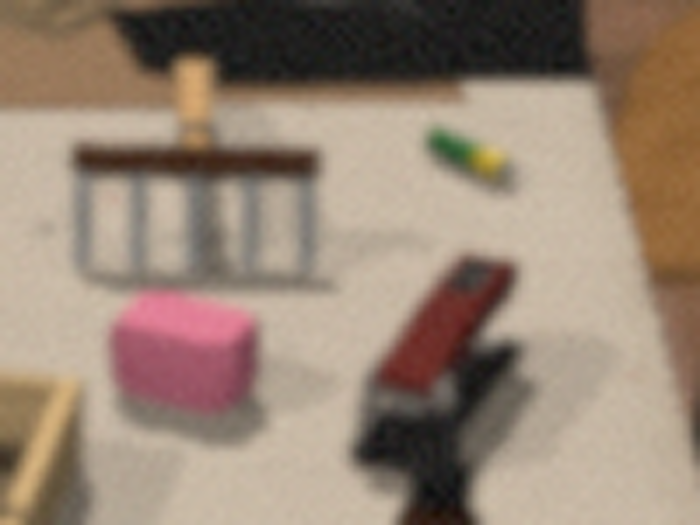

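```bash
cat >> h.py <<'E'
def unc(pts,x0,y0,s): return (np.array(pts,float)+.5)/s-.5+np.array([x0,y0])
E
python3 - <<'E'
from h import *
from scipy.optimize import least_squares
tc=unc([(122,98),(677,172),(642,436),(80,355)],180,170,6)   # far-left, far-right, near-right, near-left
sc=unc([(288,55),(608,88),(440,475),(42,430)],220,200,6) # ordering: side: far-from-cam left = +x world,-y ; 
L=np.array([[-.175,.083,.038],[.175,.083,.038],[.175,-.083,.038],[-.175,-.083,.038]])
S=np.array([[.175,.083,.038],[.175,-.083,.038],[-.175,-.083,.038],[-.175,.083,.038]])
def W(p,X): return R.from_euler('z',p[2]).apply(X)+[p[0],p[1],0]
f1=lambda p:(proj("top",W(p,L))-tc).ravel()
f2=lambda p:(proj("side",W(p,S))-sc).ravel()
p0=[.45,.05,-1.6]
for f in (f1,f2,lambda p:np.r_[f1(p),f2(p)]):
    r=least_squares(f,p0); print(r.x,np.degrees(r.x[2]),np.abs(r.fun).max())
# rake: tine tips (z 0) top crop; bar ends; handle end
print(back("top",unc([(130,165),(138,222),(138,280),(138,335),(138,392)],320,220,8),0.004))
print(back("side",unc([(83,268),(138,270),(197,275),(252,272),(305,270)],310,160,7),0.002))
h=52*.82/1000
print("bar",back("top",unc([(213,148),(222,398)],320,220,8),h+.007))
print("hend",back("top",unc([(603,266)],320,220,8),.02))
print("collar mid",back("top",unc([(268,271)],320,220,8),.05))
E
```

```text
[ 0.58413849  0.04791885 -1.72609908] -98.89819230915245 0.6319101982404618
[ 0.58492915  0.04668352 -1.72553082] -98.86563352702098 1.430866201162928
[ 0.58460705  0.04750073 -1.72589757] -98.88664673275606 1.6450598811296118
[[ 0.48311422 -0.2951101   0.004     ]
 [ 0.45652479 -0.29792034  0.004     ]
 [ 0.42964748 -0.29699418  0.004     ]
 [ 0.40425864 -0.29612712  0.004     ]
 [ 0.37804408 -0.29523988  0.004     ]]
[[ 0.48172981 -0.29420691  0.002     ]
 [ 0.45619768 -0.2934547   0.002     ]
 [ 0.42893259 -0.28952037  0.002     ]
 [ 0.4035944  -0.29426351  0.002     ]
 [ 0.37916043 -0.29786089  0.002     ]]
bar [[ 0.48644639 -0.32711304  0.04964   ]
 [ 0.37378705 -0.32699577  0.04964   ]]
hend [[ 0.43103714 -0.51025071  0.02      ]]
collar mid [[ 0.43031844 -0.34987819  0.05      ]]
```

```bash
cat >> h.py <<'E'
def plan(target_pos,target_R):
    s=bot.state(); R0=R.from_quat(s['tool_rot'],scalar_first=True)
    print("turn",np.round((target_R*R0.inv()).as_rotvec(degrees=True),2),"shift",np.round(np.array(target_pos)-s['tool_pos'],4))
def toolR(yaw,tilt): # tool z down, x along yaw(deg), then tilt about tool x dir (world)
    a=np.radians(yaw); ax=np.array([np.cos(a),np.sin(a),0])
    z=np.array([0,0,-1.]); base=R.from_matrix(np.c_[ax,np.cross(z,ax),z])
    return R.from_rotvec(ax*np.radians(tilt))*base
def st():
    s=bot.state(); Rm=R.from_quat(s['tool_rot'],scalar_first=True).as_matrix()
    print(round(s['t'],2),np.round(s['tool_pos'],4),'F',np.round(s['force'],2),'T',np.round(s['wrist_torque'],2),'open',round(s['opening'],4)); print(np.round(Rm,3).tolist(),np.round(s['q'],2))
E
python3 - <<'E'
from h import *
T=toolR(0,25); z=T.as_matrix()[:,2]; print(z)
G=np.array([.4305,-.387,.033])
plan(G+.019*z-.12*z,T)
# stones: edges in top crop. 
tp=lambda P:(R.from_euler('z',np.radians(98.89)).apply(np.array(P)-[.5845,.0475,0]))
print("upper tops z=.076", np.round(tp(back("top",unc([(202,130),(270,133),(200,222),(262,225),(185,245),(250,250),(178,335),(242,340)],180,170,6),.076)),3))
print("low tops z=.042", np.round(tp(back("top",unc([(325,150),(318,240),(308,262),(300,355),(175,130),(168,222),(155,245),(148,335)],180,170,6),.042)),3))
E
```

```text
[ 0.          0.42261826 -0.90630779]
turn [ 21.06 -16.81  75.63] shift [ 0.3063  0.1059 -0.1062]
upper tops z=.076 [[-0.115  0.061  0.076]
 [-0.074  0.065  0.076]
 [-0.107  0.005  0.076]
 [-0.07   0.008  0.076]
 [-0.114 -0.01   0.076]
 [-0.075 -0.008  0.076]
 [-0.109 -0.064  0.076]
 [-0.071 -0.062  0.076]]
low tops z=.042 [[-0.044  0.065  0.042]
 [-0.039  0.009  0.042]
 [-0.043 -0.006  0.042]
 [-0.039 -0.063  0.042]
 [-0.137  0.064  0.042]
 [-0.132  0.007  0.042]
 [-0.138 -0.008  0.042]
 [-0.133 -0.064  0.042]]
```

```bash
python3 -m crank '[[5,-4,18,0.05,0.02,0,-1],[10,-8,37,0.10,0.04,0,-1],[15,-12,55,0.15,0.055,-0.02,-1],[21.06,-16.81,75.63,0.2,0.07,-0.04,-1],[21.06,-16.81,75.63,0.25,0.09,-0.06,-1],[21.06,-16.81,75.63,0.306,0.106,-0.08,-1],[21.06,-16.81,75.63,0.306,0.106,-0.106,-1],[21.06,-16.81,75.63,0.306,0.106,-0.106,-1],[21.06,-16.81,75.63,0.306,0.106,-0.106,-1],[21.06,-16.81,75.63,0.306,0.106,-0.106,-1]]' 100
python3 - <<'E'
from h import *
st()
T=toolR(0,25); z=T.as_matrix()[:,2]
plan(np.array([.4305,-.387,.033])+.019*z,T)
im=crop("top",300,200,450,320,5,"pics/g1.png")
im=crop("side",280,120,420,225,5,"pics/g2.png")
E
```

```text
t: 1.35
tool_pos: [0.4302, -0.4299, 0.1256]
tool_rot: [-0.216, 0.976, -0.001, 0.001]
force: [-0.2, 0.3, -0.3]
opening: 0.0852
1.35 [ 0.4302 -0.4299  0.1256] F [-0.22  0.29 -0.26] T [-0.16 -0.02  0.03] open 0.0852
[[1.0, -0.002, 0.002], [-0.003, -0.907, 0.422], [0.001, -0.422, -0.907]] [-0.95  0.72  1.21  0.25  1.58 -0.99]
turn [0.06 0.04 0.15] shift [ 0.0003  0.051  -0.1098]
```

View pics/g2.png

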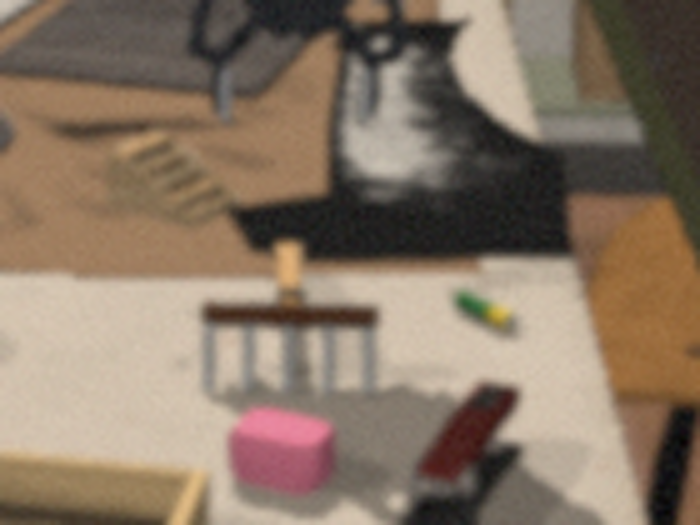

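View pics/g1.png

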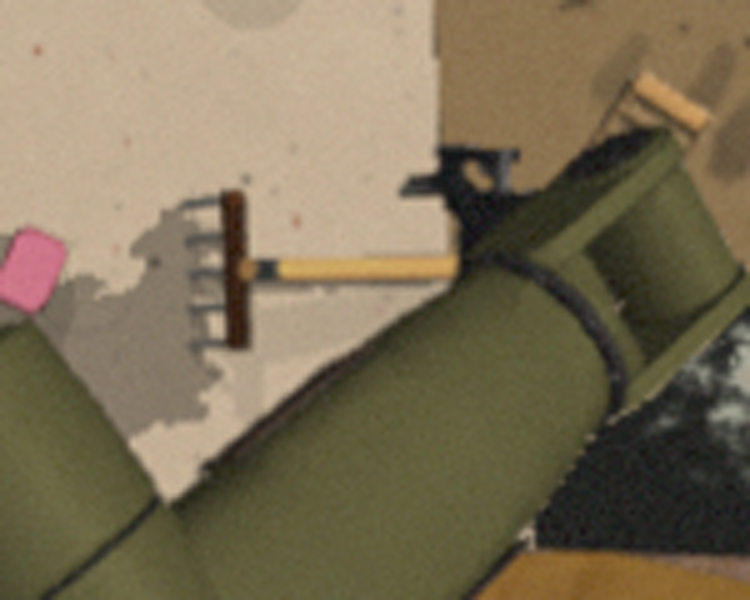

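```bash
python3 -m crank '[[0,0,0,0,0.02,-0.043,-1],[0,0,0,0,0.037,-0.08,-1],[0,0,0,0,0.047,-0.10,-1],[0,0,0,0,0.051,-0.109,-1],[0,0,0,0,0.051,-0.109,-1],[0,0,0,0,0.051,-0.109,0.5],[0,0,0,0,0.051,-0.109,1],[0,0,0,0,0.051,-0.109,1],[0,0,0,0,0.051,-0.109,1],[0,0,0,0,0.051,-0.109,1],[0,0,0,0,0.051,-0.109,1],[0,0,0,0,0.051,-0.109,1]]' 100
python3 - <<'E'
from h import *
st()
E
```

```text
t: 2.95
tool_pos: [0.4303, -0.379, 0.0166]
tool_rot: [-0.216, 0.976, -0.0, 0.001]
force: [0.1, -1.4, 5.5]
opening: 0.0152
2.95 [ 0.4303 -0.379   0.0166] F [ 0.09 -1.35  5.53] T [-0.06  0.09 -0.15] open 0.0152
[[1.0, -0.0, 0.001], [-0.001, -0.907, 0.422], [0.001, -0.422, -0.907]] [-0.9   0.78  1.39  0.27  1.33 -1.01]
```

```bash
cat >> h.py <<'E'
# grasp calibration
TCP_G=np.array([.4303,-.379,.0166]); RT_G=toolR(0,25); TIP_G=np.array([.4305,-.296,0.0])
RK_G=R.from_euler('z',-90,degrees=True)
REL_R=RK_G.inv()*RT_G; REL_P=RK_G.inv().apply(TCP_G-TIP_G)   # tool in rake frame (origin tip)
TR=np.array([.5845,.0475,0]); TY=-98.89
def t2w(P): return TR+R.from_euler('z',TY,degrees=True).apply(P)
def w2t(P): return R.from_euler('z',-TY,degrees=True).apply(np.array(P)-TR)
def rake(tx,ty,tz,raise_=35,dyaw=0):
    Rk=R.from_euler('z',TY+dyaw,degrees=True)*R.from_euler('y',raise_,degrees=True)
    # raising handle end (+x up) = negative rotation about y
    Rk=R.from_euler('z',TY+dyaw,degrees=True)*R.from_euler('y',-raise_,degrees=True)
    return t2w([tx,ty,tz])+Rk.apply(REL_P), Rk*REL_R
def goto(*a,**k):
    p,Rr=rake(*a,**k); plan(p,Rr); return p
def tip():
    s=bot.state(); Rt=R.from_quat(s['tool_rot'],scalar_first=True); Rk=Rt*REL_R.inv()
    tp=s['tool_pos']-Rk.apply(REL_P); print('tip tray',np.round(w2t(tp),4),'F',np.round(s['force'],2),'t',round(s['t'],2),'eul',np.round((R.from_euler('z',-TY,degrees=True)*Rk).as_euler('ZYX',degrees=True),1))
E
python3 - <<'E'
from h import *
tip(); goto(-.131,0,.13); goto(-.131,0,.054)
E
```

```text
tip tray [ 3.632e-01 -9.900e-02 -1.000e-04] F [ 0.09 -1.35  5.53] t 2.95 eul [ 8.9 -0.   0.1]
turn [-34.89   2.79  -8.6 ] shift [0.1652 0.4982 0.1746]
turn [-34.89   2.79  -8.6 ] shift [0.1652 0.4982 0.0986]
```

```bash
python3 -m crank '[[0,0,0,0,0,0.05,1],[-6,0.5,-1.5,0,0,0.1,1],[-12,1,-3,0.01,0.02,0.15,1],[-20,1.6,-5,0.03,0.07,0.175,1],[-28,2.2,-7,0.05,0.13,0.175,1],[-34.9,2.8,-8.6,0.07,0.19,0.175,1],[-34.9,2.8,-8.6,0.09,0.25,0.175,1],[-34.9,2.8,-8.6,0.11,0.31,0.175,1],[-34.9,2.8,-8.6,0.13,0.37,0.175,1],[-34.9,2.8,-8.6,0.15,0.43,0.175,1],[-34.9,2.8,-8.6,0.165,0.48,0.175,1],[-34.9,2.8,-8.6,0.165,0.498,0.175,1],[-34.9,2.8,-8.6,0.165,0.498,0.175,1],[-34.9,2.8,-8.6,0.165,0.498,0.175,1]]'
python3 - <<'E'
from h import *
st();tip()
goto(-.131,0,.054)
im=crop("top",150,150,330,285,4,"pics/a1.png")
im=crop("side",200,140,360,300,4,"pics/a2.png")
E
```

```text
t: 4.7
tool_pos: [0.595, 0.118, 0.1912]
tool_rot: [0.087, 0.993, -0.078, -0.007]
force: [-0.5, 0.1, -1.4]
opening: 0.0149
4.7 [0.595  0.118  0.1912] F [-0.45  0.14 -1.39] T [ 0.11 -0.02  0.03] open 0.0149
[[0.988, -0.153, -0.028], [-0.156, -0.973, -0.172], [-0.001, 0.174, -0.985]] [ 0.2   0.5   1.35 -0.17  1.36  0.4 ]
tip tray [-0.1297 -0.0003  0.13  ] F [-0.45  0.14 -1.39] t 4.7 eul [ -0.  -35.   -0.1]
turn [-0.   -0.05  0.07] shift [ 0.0005  0.0012 -0.076 ]
```

View pics/a1.png

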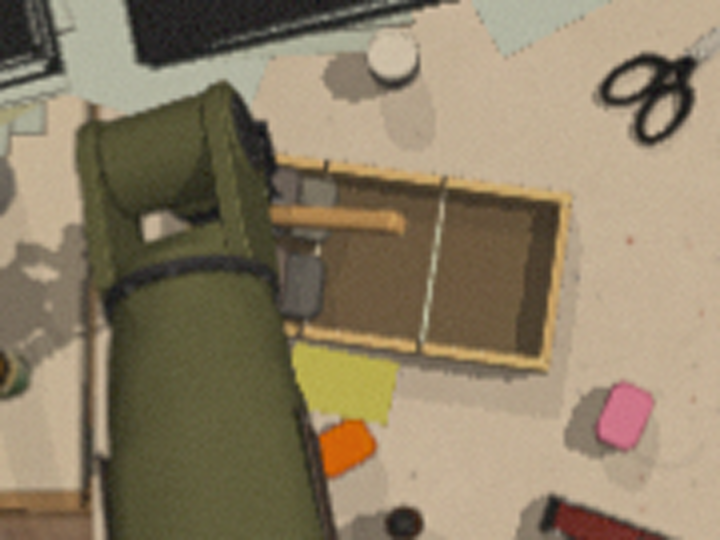

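View pics/a2.png

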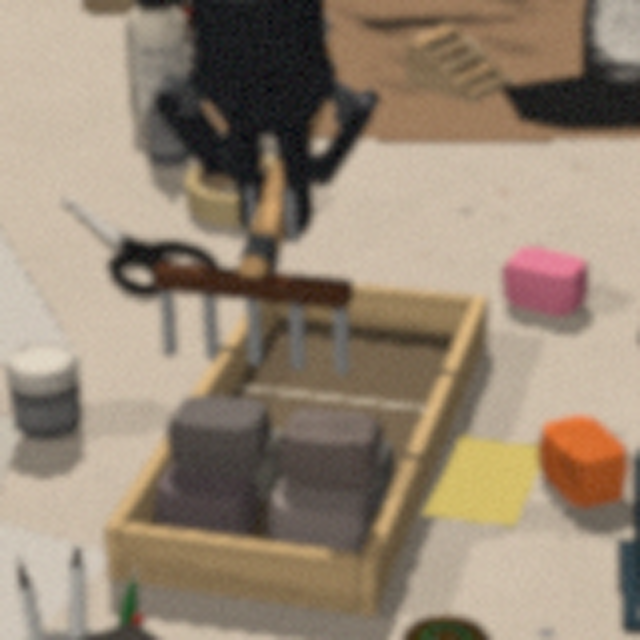

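Run:
```python
from h import *
for y in(-.052,0,.052):
    print((proj("side",[t2w([-.1297,y,.13]),t2w([-.1297,y,.13+.052])])-[200,140])*4)
```

```text
[[339.63554991 377.17206999]
 [337.99558106 296.33671779]]
[[252.87213309 367.54158006]
 [249.44286999 287.45309422]]
[[168.08602104 358.12562451]
 [162.95131361 278.77561929]]
```

```bash
python3 -m crank '[[0,0,0,0.0005,0.001,-0.03,1],[0,0,0,0.0005,0.001,-0.06,1],[0,0,0,0.0005,0.001,-0.076,1],[0,0,0,0.0005,0.001,-0.076,1],[0,0,0,-0.0015,-0.01,-0.076,1],[0,0,0,-0.003,-0.02,-0.076,1],[0,0,0,-0.0045,-0.03,-0.076,1],[0,0,0,-0.006,-0.04,-0.076,1],[0,0,0,-0.0075,-0.05,-0.076,1],[0,0,0,-0.009,-0.06,-0.076,1],[0,0,0,-0.0105,-0.07,-0.076,1],[0,0,0,-0.012,-0.08,-0.076,1],[0,0,0,-0.012,-0.08,-0.076,1]]'
python3 - <<'E'
from h import *
tip()
im=crop("top",150,150,330,285,4,"pics/b1.png")
im=crop("side",200,140,360,300,4,"pics/b2.png")
E
```

```text
t: 6.42
tool_pos: [0.5831, 0.0385, 0.1153]
tool_rot: [0.087, 0.993, -0.078, -0.007]
force: [0.0, -0.4, -2.0]
opening: 0.0142
tip tray [-0.0493  0.0003  0.0541] F [ 0.01 -0.4  -2.01] t 6.42 eul [ -0. -35.  -0.]
```

View pics/b1.png

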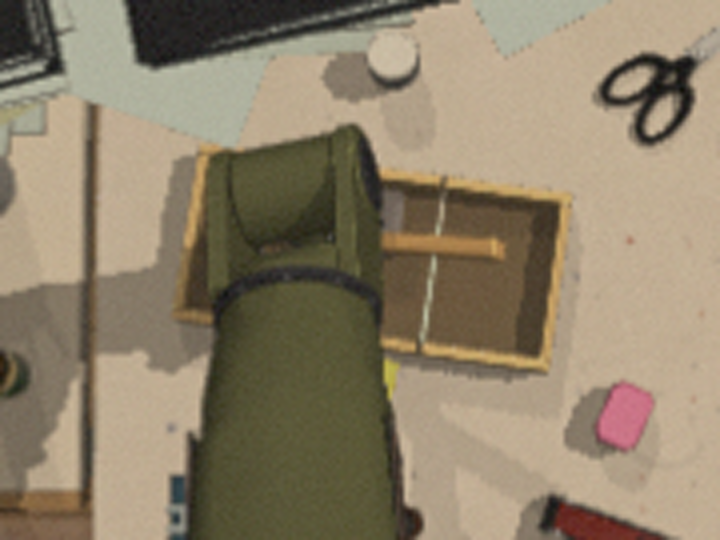

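View pics/b2.png

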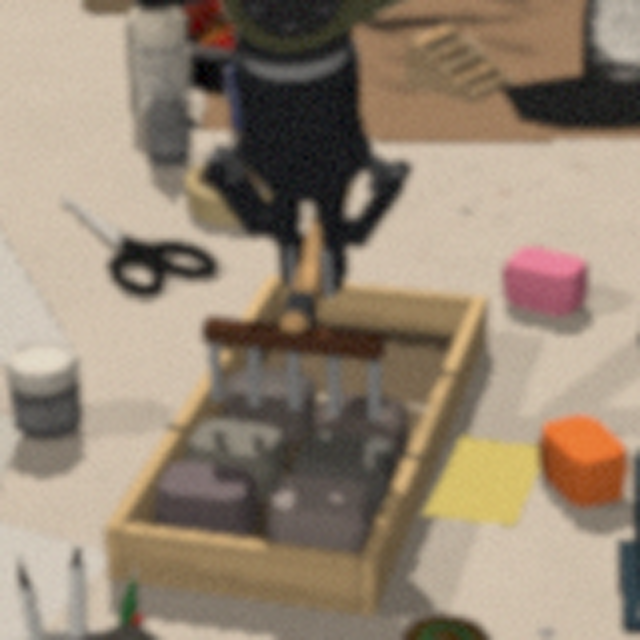

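```bash
python3 -m crank '[[0,0,0,-0.0015,-0.01,0,1],[0,0,0,-0.003,-0.02,0,1],[0,0,0,-0.003,-0.02,0,1],[0,0,0,-0.003,-0.02,0.03,1],[0,0,0,-0.003,-0.02,0.08,1],[0,0,0,-0.003,-0.02,0.08,1]]'
python3 - <<'E'
from h import *
tip()
im=crop("top",150,150,330,285,4,"pics/d1.png")
im=crop("side",200,140,360,300,4,"pics/d2.png")
print(w2t(back("top",[[250.5,201]],.042)))
E
```

```text
t: 7.28
tool_pos: [0.5816, 0.0193, 0.1993]
tool_rot: [0.086, 0.993, -0.078, -0.004]
force: [0.1, -1.5, -2.3]
opening: 0.0144
tip tray [-0.0303  0.0021  0.1381] F [ 0.14 -1.47 -2.29] t 7.28 eul [ -0.3 -34.9   0.4]
[[0.02118467 0.04930851 0.042     ]]
```

View pics/d2.png

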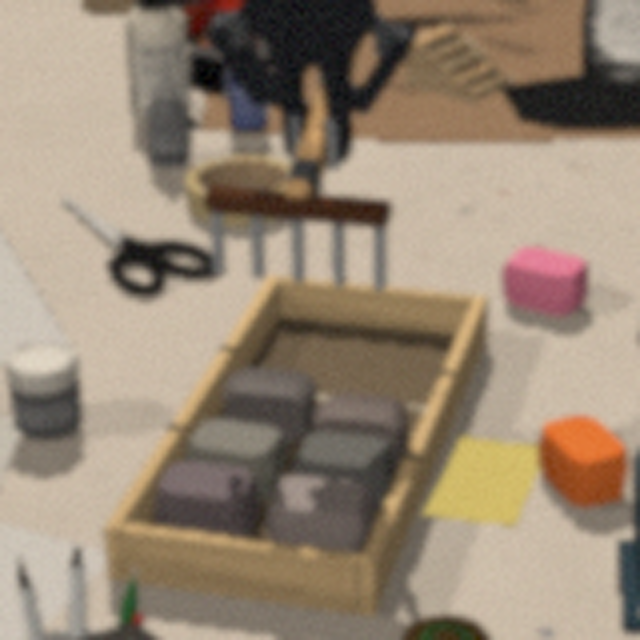

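View pics/d1.png

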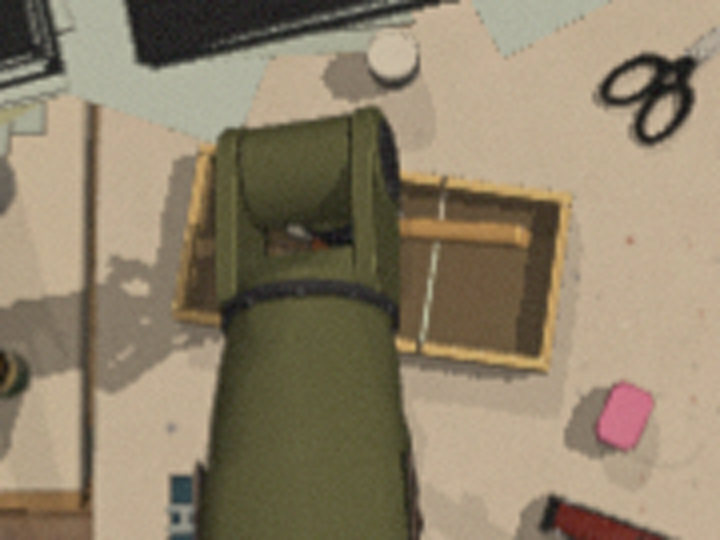

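```bash
python3 -m crank '[[0,0,0,-0.008,-0.05,0,1],[0,0,0,-0.016,-0.1,0,1],[0,0,0,-0.024,-0.15,0,1],[0,0,0,-0.03,-0.18,0,1],[0,0,0,-0.03,-0.18,0,1]]'
python3 - <<'E'
from h import *
tip()
im=crop("top",180,170,310,260,6,"pics/e1.png")
im=crop("side",220,200,340,300,6,"pics/e2.png")
E
```

```text
t: 8.0
tool_pos: [0.5492, -0.1624, 0.1938]
tool_rot: [0.087, 0.993, -0.079, -0.008]
force: [0.3, 0.0, -0.3]
opening: 0.0145
tip tray [ 0.1543 -0.0022  0.1326] F [ 0.34  0.02 -0.29] t 8.0 eul [ -0.1 -35.   -0.2]
```

View pics/e2.png

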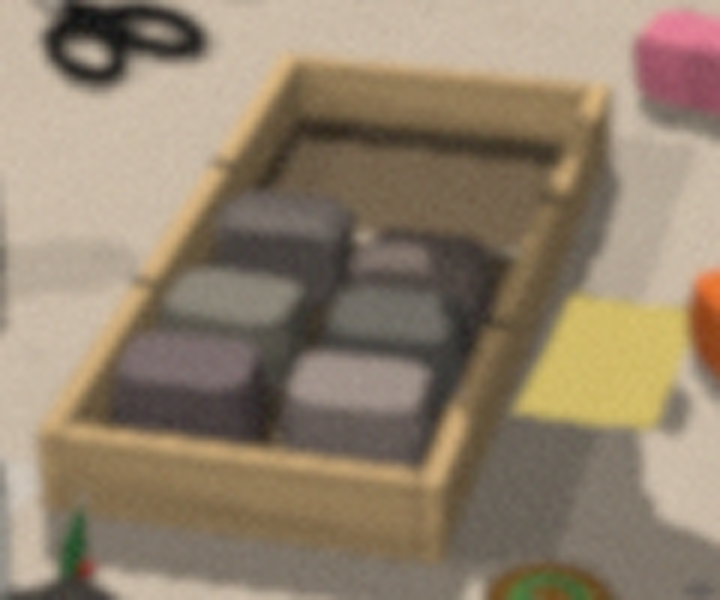

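View pics/e1.png

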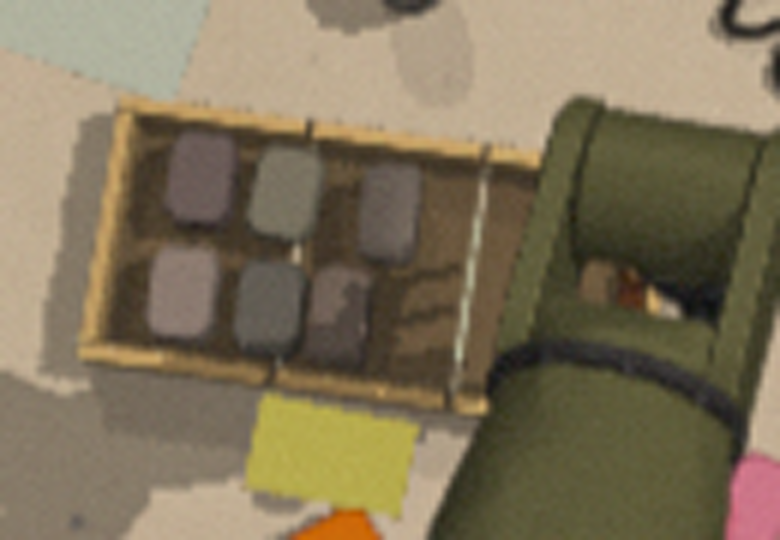

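Run:
```python
from h import *
im=bot.get_image("top").astype(float)
for i in range(7): im+=bot.get_image("top")
im=im/8; np.save("top_e.npy",im)
K=None
# rectify: sample plane z=.042 in tray frame, 0.5 mm/px
xs=np.arange(-.175,.08,.0004); ys=np.arange(.083,-.0831,-.0004)
X,Y=np.meshgrid(xs,ys); P=np.c_[X.ravel(),Y.ravel(),np.full(X.size,.042)]
uv=proj("top",t2w(P)).astype(np.float32)
o=cv2.remap(im.astype(np.float32),uv[:,0].reshape(X.shape),uv[:,1].reshape(X.shape),cv2.INTER_CUBIC)
o=np.clip(o*1.6,0,255).astype(np.uint8)
for x in np.arange(-.17,.08,.01):
    c=int((x+.175)/.0004); o[:,c]=(255,0,0) if abs(x*20-round(x*20))<1e-6 else o[:,c]//2+90
cv2.imwrite("pics/e3.png",o[:,:,::-1])
print(o.shape)
```

```text
(416, 638, 3)
```

View pics/e3.png

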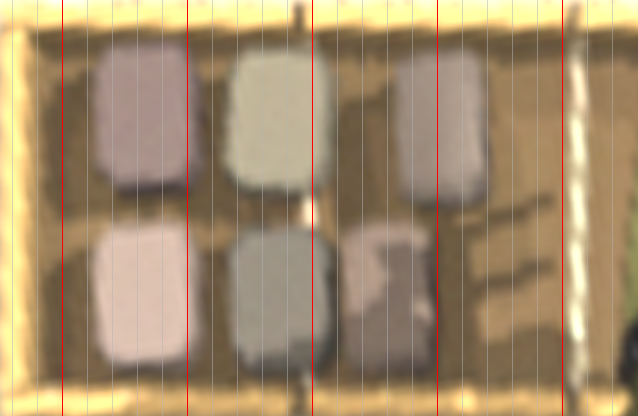

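```bash
cat >> h.py <<'E'
def avg(n,k=6):
    im=bot.get_image(n).astype(np.float32)
    for i in range(k-1): im+=bot.get_image(n)
    return im/k
def rakept(P): # P in rake frame (origin tip) -> world
    s=bot.state(); Rk=R.from_quat(s['tool_rot'],scalar_first=True)*REL_R.inv()
    return s['tool_pos']-Rk.apply(REL_P)+Rk.apply(np.array(P))
E
python3 - <<'E'
from h import *
im=avg("side"); x0,y0,x1,y1,s=235,120,345,215,7
c=np.clip(cv2.resize(im[y0:y1,x0:x1,::-1],None,fx=s,fy=s,interpolation=cv2.INTER_CUBIC)*1.3,0,255).astype(np.uint8)
u=np.array([.57,0,.82])*.052
for y in(-.052,-.026,0,.026,.052):
    q=(proj("side",rakept([[0,y,0],[u[0],y,u[2]]]))-[x0,y0]+.5)*s
    cv2.line(c,tuple(int(v) for v in q[0]),tuple(int(v) for v in q[1]),(0,0,255),1)
cv2.imwrite("pics/f1.png",c)
E
```

```text
(no output)
```

View pics/f1.png

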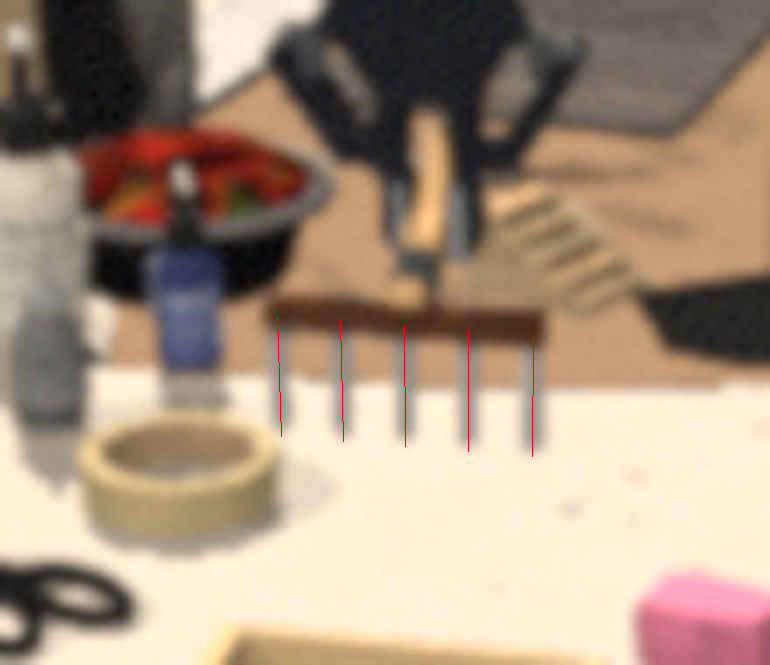

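Run:
```python
from h import *
tip(); goto(-.0905,0,.13); goto(-.0905,0,.065)
```

```text
tip tray [ 0.1526 -0.0015  0.1341] F [ 0.4  -0.2  -1.17] t 8.8 eul [  0. -35.  -0.]
turn [-0.02 -0.02  0.01] shift [ 0.039   0.24   -0.0041]
turn [-0.02 -0.02  0.01] shift [ 0.039   0.24   -0.0691]
```

```bash
python3 -m crank '[[0,0,0,0.008,0.05,0,1],[0,0,0,0.016,0.1,0,1],[0,0,0,0.024,0.15,0,1],[0,0,0,0.032,0.2,0,1],[0,0,0,0.037,0.23,-0.01,1],[0,0,0,0.039,0.24,-0.03,1],[0,0,0,0.039,0.24,-0.055,1],[0,0,0,0.039,0.24,-0.065,1],[0,0,0,0.039,0.24,-0.065,1],[0,0,0,0.039,0.24,-0.065,1],[0,0,0,0.039,0.24,-0.065,1]]'
python3 - <<'E'
from h import *
tip(); goto(-.0905,0,.065)
im=avg("side",3); x0,y0,x1,y1,s=225,180,335,280,7
c=np.clip(cv2.resize(im[y0:y1,x0:x1,::-1],None,fx=s,fy=s,interpolation=cv2.INTER_CUBIC)*1.3,0,255).astype(np.uint8)
cv2.imwrite("pics/f2.png",c); tip()
E
```

```text
t: 10.18
tool_pos: [0.5895, 0.0791, 0.1311]
tool_rot: [0.087, 0.993, -0.077, -0.006]
force: [0.2, 0.5, -1.5]
opening: 0.0146
tip tray [-0.0905  0.0004  0.0699] F [ 0.19  0.54 -1.46] t 10.18 eul [ -0.1 -35.    0.1]
turn [-0.03  0.05  0.02] shift [-0.0003  0.0001 -0.0049]
tip tray [-0.0906  0.0001  0.0695] F [ 0.3   0.34 -1.89] t 10.32 eul [ -0. -35.   0.]
```

View pics/f2.png

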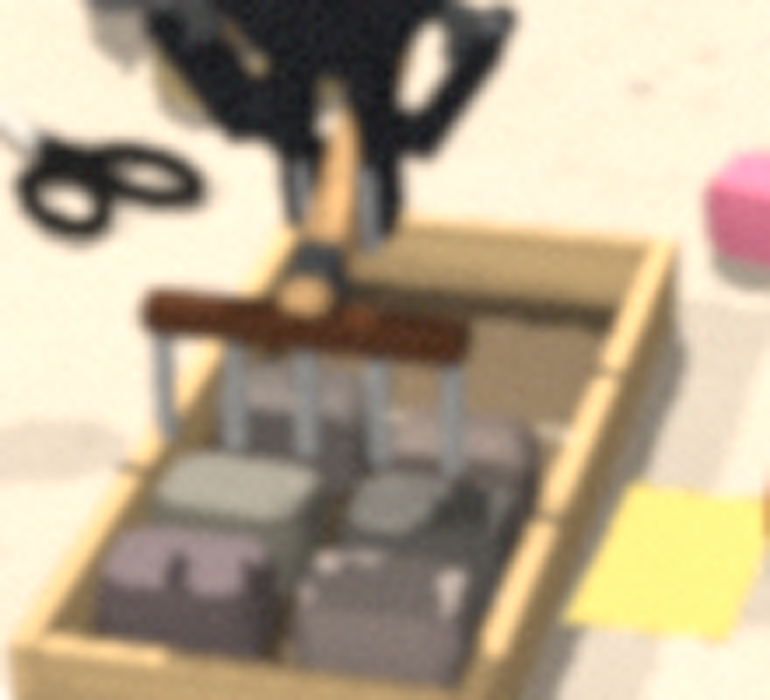

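```bash
python3 -m crank '[[0,0,0,0,0,-0.012,1],[0,0,0,0,0,-0.02,1],[0,0,0,0,0,-0.026,1],[0,0,0,0,0,-0.03,1],[0,0,0,0,0,-0.03,1]]'
python3 - <<'E'
from h import *
tip()
im=avg("side",2); x0,y0,x1,y1,s=225,180,335,280,7
c=np.clip(cv2.resize(im[y0:y1,x0:x1,::-1],None,fx=s,fy=s,interpolation=cv2.INTER_CUBIC)*1.3,0,255).astype(np.uint8)
cv2.imwrite("pics/f3.png",c); tip()
E
```

```text
t: 10.95
tool_pos: [0.5891, 0.0792, 0.1]
tool_rot: [0.087, 0.993, -0.077, -0.007]
force: [0.1, 0.4, -1.5]
opening: 0.0146
tip tray [-0.0905 -0.0002  0.0388] F [ 0.07  0.43 -1.52] t 10.95 eul [  0.  -35.   -0.1]
tip tray [-0.0906  0.0001  0.0393] F [-0.17 -0.01 -1.06] t 11.05 eul [ -0. -35.  -0.]
```

View pics/f3.png

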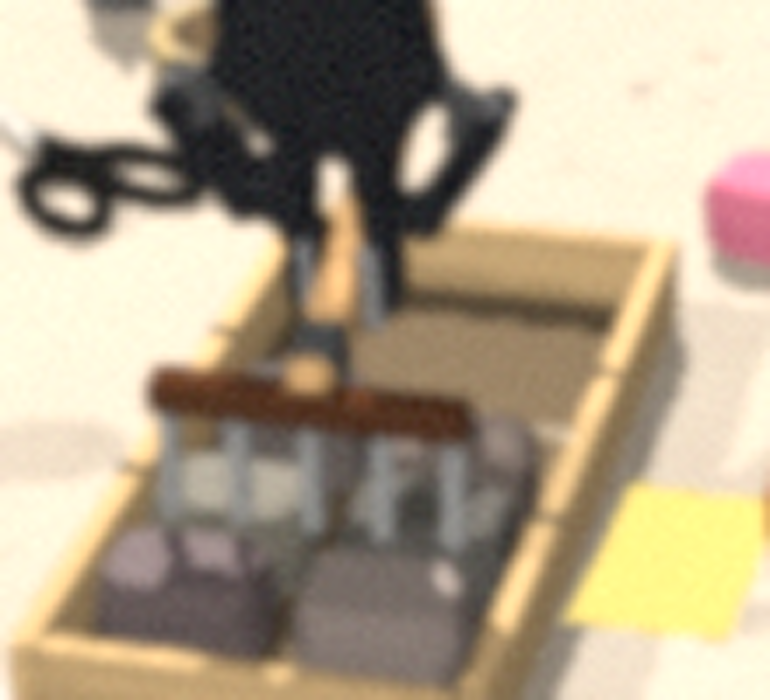

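```bash
python3 -m crank '[[0,0,0,0,0,-0.005,1],[0,0,0,0,0,-0.01,1],[0,0,0,0,0,-0.015,1],[0,0,0,0,0,-0.02,1],[0,0,0,0,0,-0.024,1],[0,0,0,0,0,-0.024,1]]'
python3 - <<'E'
from h import *
tip()
E
```

```text
t: 11.8
tool_pos: [0.589, 0.0792, 0.0759]
tool_rot: [0.087, 0.993, -0.077, -0.007]
force: [-0.4, 0.3, -1.8]
opening: 0.0142
tip tray [-0.0905 -0.0003  0.0147] F [-0.4   0.31 -1.79] t 11.8 eul [  0.  -35.   -0.1]
```

```bash
python3 -m crank '[[0,0,0,0,0,-0.002,1],[0,0,0,0,0,-0.004,1],[0,0,0,0,0,-0.004,1]]'; python3 -c "
from h import *
tip()"; python3 -m crank '[[0,0,0,0,0,-0.0015,1],[0,0,0,0,0,-0.0015,1]]'; python3 -c "
from h import *
tip()"
```

```text
t: 12.18
tool_pos: [0.5891, 0.0792, 0.0721]
tool_rot: [0.087, 0.993, -0.077, -0.007]
force: [-0.3, -0.3, -2.4]
opening: 0.0147
tip tray [-0.0905 -0.0002  0.0109] F [-0.3  -0.27 -2.44] t 12.18 eul [  0.  -35.   -0.1]
t: 12.42
tool_pos: [0.5892, 0.0792, 0.0707]
tool_rot: [0.087, 0.993, -0.077, -0.007]
force: [0.4, -0.9, -1.7]
opening: 0.0145
tip tray [-0.0905 -0.0001  0.0095] F [ 0.42 -0.93 -1.67] t 12.43 eul [  0. -35.  -0.]
```

```bash
python3 -m crank '[[0,0,0,0,0,-0.001,1],[0,0,0,0,0,-0.001,1]]'; python3 -m crank '[[0,0,0,0,0,-0.001,1],[0,0,0,0,0,-0.001,1]]'; python3 -c "
from h import *
tip()"
```

```text
t: 12.68
tool_pos: [0.5892, 0.0792, 0.0697]
tool_rot: [0.087, 0.993, -0.077, -0.007]
force: [-1.0, -0.3, -2.4]
opening: 0.0148
t: 12.92
tool_pos: [0.5892, 0.0792, 0.0687]
tool_rot: [0.087, 0.993, -0.077, -0.007]
force: [-0.8, 1.0, -1.5]
opening: 0.0147
tip tray [-0.0905 -0.0001  0.0075] F [-0.82  0.95 -1.52] t 12.93 eul [  0. -35.  -0.]
```

```bash
python3 -m crank '[[0,0,0,0,0,-0.001,1],[0,0,0,0,0,-0.001,1]]'; python3 -m crank '[[0,0,0,0,0,-0.0005,1],[0,0,0,0,0,-0.0005,1]]'; python3 -c "
from h import *
tip();st()"
```

```text
t: 13.18
tool_pos: [0.5891, 0.0792, 0.0677]
tool_rot: [0.087, 0.993, -0.077, -0.007]
force: [0.1, 0.4, -1.1]
opening: 0.0147
t: 13.42
tool_pos: [0.5892, 0.0792, 0.0672]
tool_rot: [0.087, 0.993, -0.077, -0.007]
force: [0.2, -0.6, -2.2]
opening: 0.0149
tip tray [-0.0905 -0.0001  0.006 ] F [ 0.19 -0.63 -2.18] t 13.43 eul [  0. -35.  -0.]
13.43 [0.5892 0.0792 0.0672] F [ 0.19 -0.63 -2.18] T [ 0.11 -0.01  0.01] open 0.0149
[[0.988, -0.152, -0.027], [-0.155, -0.973, -0.171], [-0.001, 0.173, -0.985]] [ 0.14  0.61  1.5  -0.19  1.1   0.39]
```

```bash
python3 -m crank '[[0,0,0,0,0,-0.0007,1],[0,0,0,0,0,-0.0007,1]]'; python3 -m crank '[[0,0,0,0,0,-0.0007,1],[0,0,0,0,0,-0.0007,1]]'; python3 -c "
from h import *
tip();st()"
```

```text
t: 13.68
tool_pos: [0.5892, 0.0792, 0.0666]
tool_rot: [0.087, 0.993, -0.077, -0.007]
force: [0.3, -0.5, -0.7]
opening: 0.015
t: 13.92
tool_pos: [0.5893, 0.0791, 0.0663]
tool_rot: [0.087, 0.993, -0.077, -0.007]
force: [-1.7, -1.5, 4.7]
opening: 0.0145
tip tray [-0.0904  0.0001  0.0051] F [-1.7  -1.51  4.66] t 13.93 eul [ -0. -35.  -0.]
13.93 [0.5893 0.0791 0.0663] F [-1.7  -1.51  4.66] T [-0.14  0.35  0.03] open 0.0145
[[0.988, -0.152, -0.027], [-0.155, -0.973, -0.171], [-0.0, 0.173, -0.985]] [ 0.14  0.61  1.5  -0.19  1.1   0.39]
```

```bash
python3 -m crank '[[0,0,0,-0.0008,-0.005,0.0002,1],[0,0,0,-0.0016,-0.010,0.0002,1],[0,0,0,-0.0023,-0.015,0.0002,1],[0,0,0,-0.003,-0.02,0.0002,1]]'; python3 -c "
from h import *
tip();st()
crop('side',220,180,340,300,6,'pics/k1.png')"
```

```text
t: 14.42
tool_pos: [0.5862, 0.0589, 0.0662]
tool_rot: [0.087, 0.993, -0.077, -0.007]
force: [1.0, 3.0, 2.8]
opening: 0.0144
tip tray [-0.0701  0.0001  0.005 ] F [0.95 2.96 2.78] t 14.43 eul [ -0. -35.  -0.]
14.43 [0.5862 0.0589 0.0662] F [0.95 2.96 2.78] T [ 0.92 -0.06 -0.02] open 0.0144
[[0.988, -0.152, -0.027], [-0.155, -0.973, -0.171], [-0.0, 0.173, -0.985]] [ 0.11  0.59  1.52 -0.19  1.08  0.36]
```

View pics/k1.png

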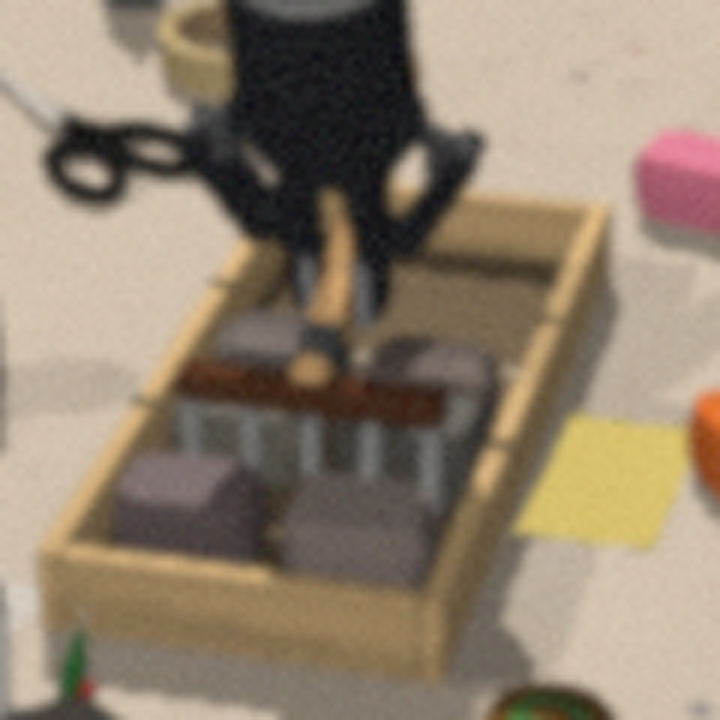

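```bash
python3 -m crank '[[0,0,0,-0.0008,-0.005,0,1],[0,0,0,-0.0016,-0.010,0,1],[0,0,0,-0.0025,-0.016,0.001,1],[0,0,0,-0.0035,-0.023,0.001,1],[0,0,0,-0.0047,-0.03,0.001,1],[0,0,0,-0.0058,-0.037,0.001,1],[0,0,0,-0.0069,-0.044,0.001,1],[0,0,0,-0.008,-0.051,0.001,1],[0,0,0,-0.0091,-0.058,0.001,1]]'; python3 -c "
from h import *
tip();st()
crop('side',220,180,340,300,6,'pics/k2.png');crop('top',180,170,310,260,6,'pics/k3.png')"
```

```text
t: 15.6
tool_pos: [0.577, 0.0007, 0.0671]
tool_rot: [0.087, 0.993, -0.077, -0.007]
force: [0.3, 1.0, -3.1]
opening: 0.0147
tip tray [-0.0111  0.      0.0059] F [ 0.3   0.96 -3.11] t 15.6 eul [  0. -35.  -0.]
15.6 [0.577  0.0007 0.0671] F [ 0.3   0.96 -3.11] T [ 0.32 -0.04 -0.03] open 0.0147
[[0.988, -0.152, -0.027], [-0.155, -0.973, -0.171], [-0.001, 0.173, -0.985]] [ 0.01  0.56  1.57 -0.2   1.05  0.27]
```

View pics/k2.png

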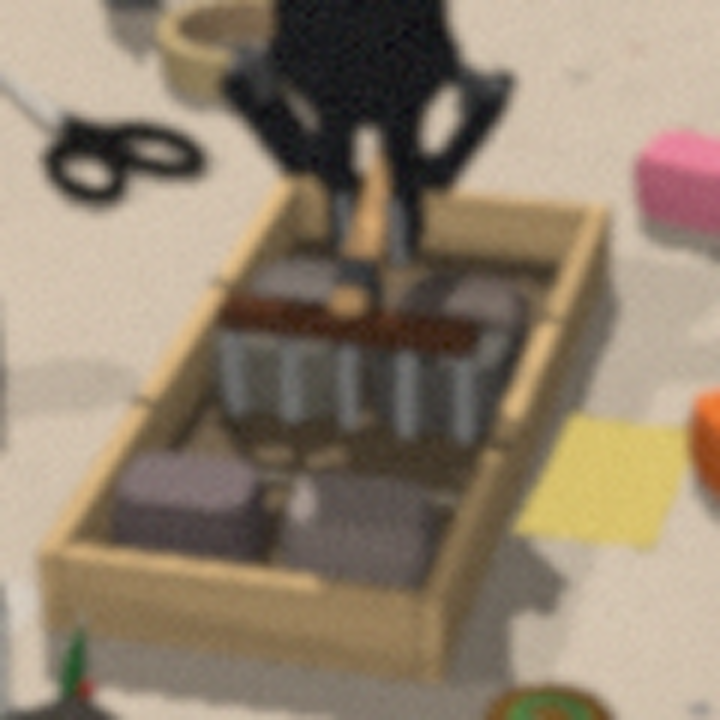

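View pics/k3.png

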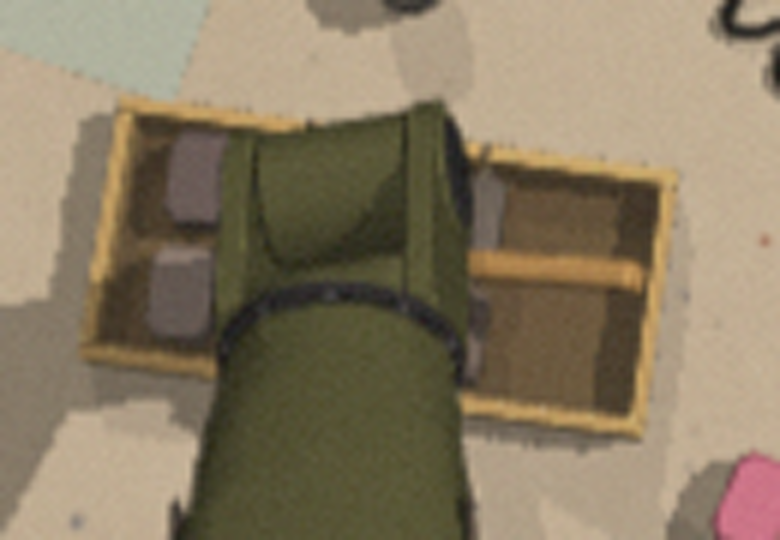

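```bash
python3 -c "
from h import *
for z in(.042,.05): print(w2t(back('top',unc([(503,210),(488,335)],180,170,6),z)))"
```

```text
[[ 0.07019001  0.04261978  0.042     ]
 [ 0.07209439 -0.0349251   0.042     ]]
[[ 0.07061985  0.04136078  0.05      ]
 [ 0.07251493 -0.03580525  0.05      ]]
```

```bash
python3 -m crank '[[0,0,0,-0.0011,-0.007,0,1],[0,0,0,-0.0022,-0.014,0,1],[0,0,0,-0.0032,-0.021,0,1],[0,0,0,-0.0032,-0.021,0,1],[0,0,0,-0.0026,-0.017,0,1],[0,0,0,-0.0026,-0.017,0.02,1],[0,0,0,-0.0026,-0.017,0.06,1],[0,0,0,-0.0026,-0.017,0.1,1],[0,0,0,-0.003,-0.06,0.12,1],[0,0,0,-0.005,-0.12,0.12,1],[0,0,0,-0.01,-0.18,0.12,1],[0,0,0,-0.02,-0.24,0.12,1],[0,0,0,-0.02,-0.24,0.12,1]]'
python3 - <<'E'
from h import *
tip()
im=avg("top",3)
xs=np.arange(-.175,.18,.0005); ys=np.arange(.083,-.0831,-.0005)
X,Y=np.meshgrid(xs,ys); P=np.c_[X.ravel(),Y.ravel(),np.full(X.size,.042)]
uv=proj("top",t2w(P)).astype(np.float32)
o=cv2.remap(im.astype(np.float32),uv[:,0].reshape(X.shape),uv[:,1].reshape(X.shape),cv2.INTER_CUBIC)
o=np.clip(o*1.6,0,255).astype(np.uint8)
for x in (-.055,.055): o[:,int((x+.175)/.0005)]=(255,0,0)
cv2.imwrite("pics/m1.png",o[:,:,::-1])
crop('side',220,180,340,300,5,'pics/m2.png')
crop('top',130,130,480,330,2.2,'pics/m3.png')
E
```

```text
t: 17.32
tool_pos: [0.5561, -0.242, 0.1869]
tool_rot: [0.087, 0.993, -0.079, -0.007]
force: [0.5, 0.3, -0.8]
opening: 0.0148
tip tray [0.2319 0.0171 0.1257] F [ 0.54  0.33 -0.83] t 17.32 eul [ -0.2 -35.   -0.1]
```

View pics/m1.png

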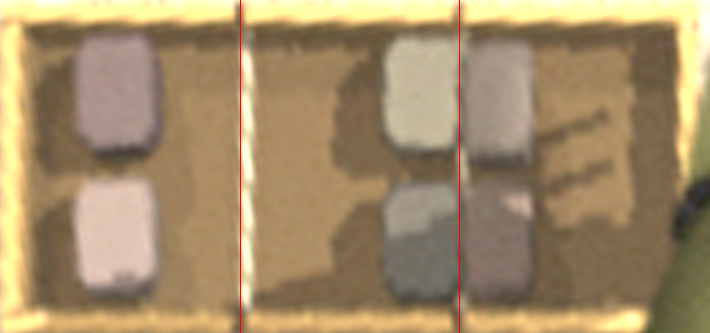

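View pics/m2.png

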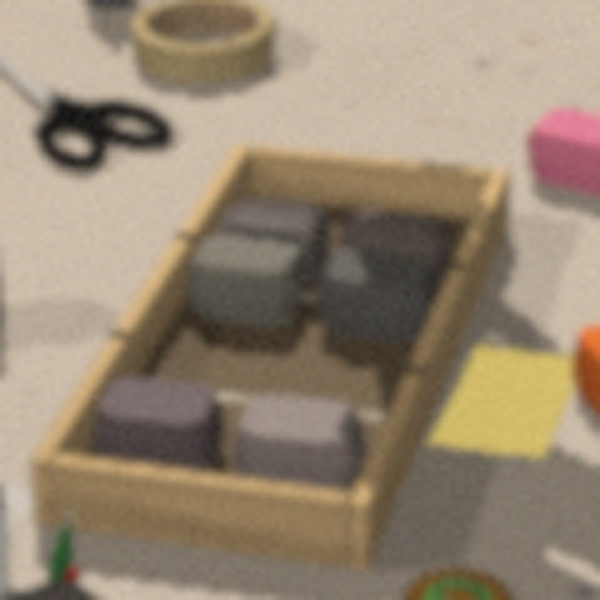

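View pics/m3.png

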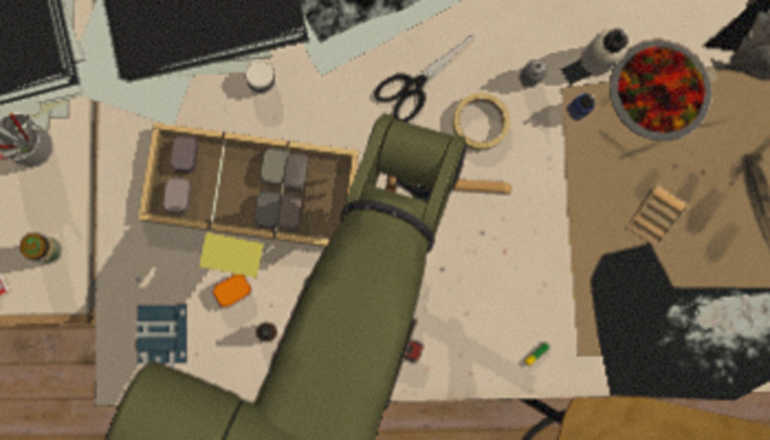

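Run:
```python
from h import *
im=avg("side",3); x0,y0,x1,y1,s=220,185,340,285,6
c=np.clip(cv2.resize(im[y0:y1,x0:x1,::-1],None,fx=s,fy=s,interpolation=cv2.INTER_CUBIC)*1.5,0,255).astype(np.uint8)
def box(x,y,h,w,col):
    for z in(.008,.008+h):
        q=[t2w([x+a*w/2,y+b*.029,z]) for a,b in((-1,-1),(1,-1),(1,1),(-1,1))]
        q=(proj("side",q)-[x0,y0]+.5)*s
        cv2.polylines(c,[q.astype(np.int32)],True,col,1)
for y in(.038,-.037):
    box(.0355,y,.034,.042,(0,0,255)); box(-.117,y,.034,.042,(0,255,255)); box(.0745,y-.001,.04,.036,(0,255,0))
cv2.imwrite("pics/n1.png",c)
goto(.33,-.08,.2,raise_=0,dyaw=8.9)
```

```text
turn [34.91 -2.71  8.54] shift [-0.1032 -0.1114  0.0294]
```

View pics/n1.png

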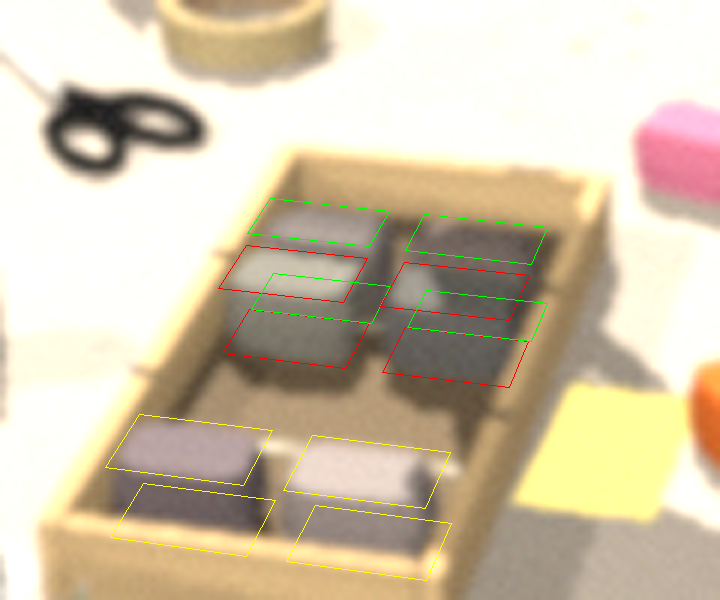

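```bash
python3 - <<'E'
from h import *
p=TCP_G+[0,0,.012]; plan(p,RT_G)
E
python3 -m crank '[[8,-0.6,2,-0.03,-0.04,0,1],[16,-1.2,4,-0.06,-0.08,0,1],[24,-1.9,6,-0.09,-0.115,0,1],[32,-2.5,8,-0.126,-0.137,0,1],[34.9,-2.7,8.5,-0.126,-0.137,0,1],[34.9,-2.7,8.5,-0.126,-0.137,-0.05,1],[34.9,-2.7,8.5,-0.126,-0.137,-0.1,1],[34.9,-2.7,8.5,-0.126,-0.137,-0.14,1],[34.9,-2.7,8.5,-0.126,-0.137,-0.155,1],[34.9,-2.7,8.5,-0.126,-0.137,-0.155,1]]'
python3 - <<'E'
from h import *
tip();st(); plan(TCP_G,RT_G)
crop('side',280,130,420,230,5,'pics/p1.png')
E
```

```text
turn [34.91 -2.72  8.53] shift [-0.1272 -0.1412 -0.1586]
t: 18.98
tool_pos: [0.4313, -0.3756, 0.0322]
tool_rot: [-0.216, 0.976, -0.001, -0.001]
force: [-0.5, 0.0, -0.8]
opening: 0.0145
tip tray [ 0.3597 -0.0985  0.0156] F [-0.5   0.05 -0.84] t 18.98 eul [ 8.8  0.  -0.1]
18.98 [ 0.4313 -0.3756  0.0322] F [-0.5   0.05 -0.84] T [-0.34  0.07  0.03] open 0.0145
[[1.0, -0.002, -0.001], [-0.001, -0.906, 0.423], [-0.002, -0.423, -0.906]] [-0.89  0.75  1.39  0.27  1.36 -1.  ]
turn [-0.   -0.09  0.07] shift [-0.001  -0.0034 -0.0156]
```

View pics/p1.png

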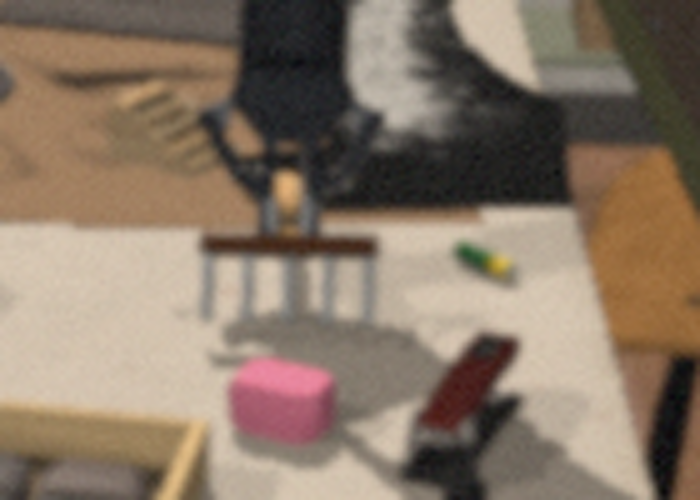

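Lower gently, then release.

```bash
python3 -m crank '[[0,0,0,0,-0.003,-0.005,1],[0,0,0,0,-0.003,-0.01,1],[0,0,0,0,-0.003,-0.014,1],[0,0,0,0,-0.003,-0.0155,1],[0,0,0,0,-0.003,-0.0155,1]]'; python3 -c "
from h import *
tip();st()"
```

```text
t: 19.65
tool_pos: [0.4312, -0.3788, 0.0167]
tool_rot: [-0.216, 0.976, -0.001, -0.0]
force: [0.1, -0.4, 0.3]
opening: 0.0143
tip tray [ 3.628e-01 -9.810e-02  1.000e-04] F [ 0.08 -0.44  0.31] t 19.65 eul [ 8.8 -0.  -0.1]
19.65 [ 0.4312 -0.3788  0.0167] F [ 0.08 -0.44  0.31] T [-0.18 -0.03 -0.07] open 0.0143
[[1.0, -0.002, -0.0], [-0.002, -0.906, 0.422], [-0.001, -0.422, -0.906]] [-0.9   0.78  1.39  0.27  1.33 -1.01]
```

```bash
python3 -m crank '[[0,0,0,0,0,-0.001,1],[0,0,0,0,0,-0.001,0.4],[0,0,0,0,0,-0.001,-0.2],[0,0,0,0,0,-0.001,-1],[0,0,0,0,0,-0.001,-1],[0,0,0,0,0,-0.001,-1],[0,0,0,0,-0.008,0.016,-1],[0,0,0,0,-0.025,0.055,-1],[0,0,0,0,-0.045,0.1,-1],[0,0,0,0,-0.07,0.15,-1],[0,0,0,-0.03,-0.1,0.2,-1],[0,0,0,-0.03,-0.1,0.2,-1],[0,0,0,-0.03,-0.1,0.2,-1]]'
python3 - <<'E'
from h import *
st()
crop('side',200,130,420,300,3.4,'pics/q1.png');crop('top',170,150,430,300,3,'pics/q2.png')
E
```

```text
t: 21.28
tool_pos: [0.4009, -0.4788, 0.2168]
tool_rot: [-0.216, 0.976, -0.001, -0.0]
force: [0.4, 0.3, -1.2]
opening: 0.0853
21.27 [ 0.4009 -0.4788  0.2168] F [ 0.41  0.28 -1.17] T [-0.17  0.03  0.03] open 0.0853
[[1.0, -0.002, -0.0], [-0.002, -0.906, 0.422], [-0.001, -0.422, -0.906]] [-1.02  0.69  1.04  0.23  1.79 -1.01]
```

View pics/q1.png

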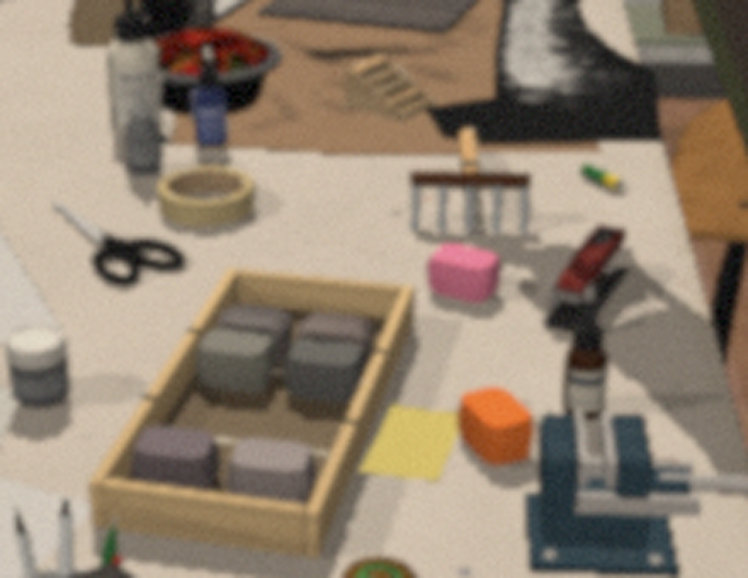

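View pics/q2.png

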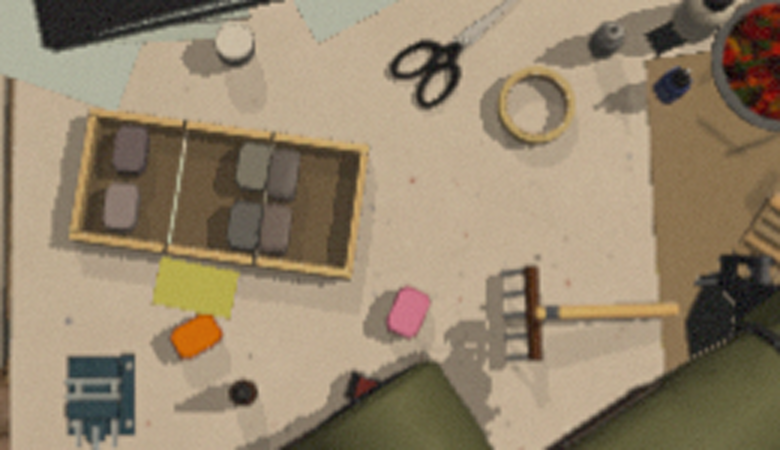

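```bash
python3 -c "
from bench import bot
print(bot.sign_off())"
```

```text
the job is handed in; nothing more can be done
None
```

I raked the stones into a single layer, two in each third, laid the rake back on the bench, and handed the job in at about 21 s. The sign-off gives no verdict.

**How it went:**
- **Top stones:** I drew the two upper stones off the heap with the tines. They fell onto the bed in front of the bottom rows.
- **Bottom stones:** I lowered the tines into the gap between the two bottom rows and felt for the bed. The vertical force on the tool rose by about 6 N at contact. I then drew the front row out at about 40 mm/s, which pushed the fallen stones ahead of it.
- **Rake:** I laid it back in its starting place on the bench, clear of the tray.

**Last checks:**
- **Positions along the tray's x:** the top-camera picture put the stones' middles, in pairs, at about -117, +36 and +75 mm. That is about 19 mm inside the lines at ±55 mm.
- **One layer:** the side picture agreed with every stone lying on the bed.
- **Everything else:** the tray's marks still lined up with where they started. The bystanders I could see and both look-alikes showed no movement. The spice jar was only partly in the last picture.

**What disagreed or was not measured:**
- The bed was felt about 3 mm lower than my computed tine-tip height, so I went by the felt contact.
- The two stones in the +x third seem to lie on a narrower side, about 36 mm wide from above; the rules allow any face.
- I judged contact between rake and tray from the wrist force, not directly.

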